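# Weigh a worn pencil anode in a tared bowl

### The job

The worn pencil anode has to be weighed for the maintenance log: stand the empty steel bowl upright in the middle of the scale's pan, let go of it and press the tare key (the large one, not the small on/off key), so that the bowl counts for nothing. Then lay the worn anode (the short, eaten-away one, not the new one) gently in the bowl and leave it there, pressing no key once it is in. Leave the new anode, the jar, the filter cartridge and the housing spanner where they are.

Things in the scene. Friction and masses are not known exactly. Their poses are not given: they have to be found in the camera images.
- pan (a point): Centre of the top face of the bench scale's square steel weighing pan (180 x 180 mm), level, 55 mm above the bench. The scale is fixed; this point has its axes: x away from its console, z up. The grey console (86 mm long, 190 mm wide, face 40 mm above the bench and sloping 0.14 rad down towards -x) begins 105 mm from the pan's centre on the -x side: a display in the middle, one key at each end.
- tare_key_top (a point): Centre of the top of the tare key: the LARGE round white key (26 mm across) at the -y end of the console (right-hand end, seen from the robot), about 49 mm above the bench, 147 mm from the pan's centre along -x and 68 mm along -y. It stands 7 mm proud of the console and is pressed down from above; its axis leans 0.14 rad from vertical. Free room all round.
- tare_key (a joint): Travel of the tare key in m: 0 up, 0.004 fully down; it springs back. About 1 N starts it, 4 N presses it fully down. It registers from 0.0025.
- power_key_top (a point): Centre of the top of the on/off key: the SMALL round white key (14 mm across) at the left-hand end (+y) of the console, 136 mm from the tare key. The scale is already on.
- power_key (a joint): Travel of the on/off key in m: 0 up, 0.004 fully down, sprung like the tare key.
- bowl_mid (a point): The empty round steel weighing bowl: this point is on its axis, half-way up (27.5 mm above its underside), z along the axis. Bowl 55 mm tall, 150 mm across the rim, 92 mm across the foot, about 0.14 kg. Inside: floor 5 mm thick and about 84 mm across, wall 4 mm thick, flaring upwards. It starts upright on the bench, left or right of the scale.
- bowl_rim (a point): Centre of the bowl's mouth, level with its top edge, 27.5 mm above bowl_mid. The edge is a thick rolled rim, 9 mm wide (66 to 75 mm from the axis) and 10 mm tall (from this height down), which can be pinched from above anywhere round it, one finger inside and one outside.
- worn_anode_mid (a point): The worn pencil anode, lying in the dark drip tray: brass plug with a hexagonal head (24 mm across flats, 12 mm long) and a 17 mm thread, then a grey zinc rod eaten away to a thin, uneven stub; 71 mm long, about 0.11 kg. The point is on its axis, 9 mm above the tray's floor, where it is 16 mm thick for 11 mm either way. x is level, head to tip (32 mm behind, 39 mm ahead; tip slightly lower).
- new_anode_mid (a point): The new pencil anode, for comparison only: the same brass plug with a straight, full-thickness (16 mm) zinc rod; 118 mm long over all. It lies on its side in the same tray, about 105 mm from the worn one, on either side of it. This point is on its axis near the middle, x from head to tip.
- drip_tray: Shallow dark metal tray, 240 mm (its x) by 210 mm (its y), lip 12 mm tall, floor 4 mm above the bench, fixed to the bench on the other side of the scale from the bowl. Origin under its centre.
- grease_jar: Bystander: white jar with a black lid, 60 mm across, 60 mm tall, standing; origin under its centre.
- cartridge: Bystander: white pleated filter cartridge, 64 mm across, 125 mm tall, standing on end; origin under its centre.
- housing_spanner: Bystander: black moulded spanner for filter housings, handle reaching 190 mm along its own -x and an open half-round jaw 140 mm across around its origin, 12 mm thick, lying; origin at the underside.
Mind the look-alikes: they are no part of the job. What is meant by the part that bears bowl_mid is not pink, and is the larger of those in its own colour.

How it is judged:
By the outcome, as a careful person would: the job done as asked, in the order asked, and still so for the second after the job is handed in, with the robot touching nothing.
It also fails if it takes over 58 s, if anything falls off the work surface, if the arm or the gripper's body presses on something with over 40 N, if the wrist force passes 120 N, or if a joint passes its speed limit or range.

### The arm

A 6-joint arm with a two-finger parallel gripper is mounted at the origin on the work surface. World frame = base frame: x ahead of the robot, y to its left, z up, the work surface at z = 0. Lengths are in m, angles in rad, forces in N, time in s.
With the tool pointing down it reaches from about 0.375 to 0.9 m from the base axis. Payload 3.1 kg.
Tool frame: the origin (TCP) lies between the finger pads; the fingertips stand robot.tip_extent ahead of it and the grasp point (between the pads) lies 3 mm ahead of it (robot.tip_extent is the distance from the TCP to the fingertips, in m); z points along the fingers, x is the direction in which the jaws open and shut, and the axes are right-handed (so a half turn about z gives the same grasp; the last joint's range is limited). The gripper opens to 87 mm and grips with 3 to 60 N. Pads are 19 mm wide; open, the fingers measure 117 mm over their backs; the gripper's body (75 mm by 190 mm) begins 51 mm behind the grasp point.
Start: joints at [1.014, 0.527, 1.433, -0, 1.181, -0.178], TCP at [0.231, 0.581, 0.245] pointing down, gripper open.
Joint ranges: [-3.08, 3.08], [-0.75, 2.2], [0.22, 2.44], [-1.43, 4.57], [0, 2.65], [-2.85, 2.85]. Speed limits (rad/s): [2.79, 2.79, 3.14, 3.14, 3.14, 3.14].

### API

Orientations are given as a unit quaternion [x, y, z, w].
In Python, from rig import robot, cams gives the robot as it stands.
- The arm moves only by the tool carry_out, never from a script. Its argument "steps" is a list of rows, each a list of 3 entries, a list of its own where there are three numbers: the shift along the world's x, y, z in cm, then the turn about the world's z in degrees, then the closure, from 0 (fully open) to 1 (shut). In form: [[[dx, dy, dz], spin, fingers], ...]. A call has 1 to 10 rows; each row shifts and turns the pose as measured when the row begins; what a row does not reach is not made up. A row lasts 1/10 s, in which the tool goes at most 50 mm and 8.59 degrees, less where a joint would pass 70% of its speed; a pose out of reach is approached as far as the arm can. A call with a gripper value outside its range is refused whole. The fingers move at their own pace and stop on an object; "squeeze" is the grip in N (left out, the last holds). Time passes only in rows, so rows that do not move let the fingers close. It gives the time, the measured TCP pose, the force and the opening at its end, in the units of the state.
- robot.get_obs(): the state, without advancing time (a new reading comes with each control period).
- cams.camera(name): name is "scene" or "top" or "wrist"; returns a dict with "pixels" (384x512x3 uint8, red, green, blue), "fx", "fy", "cx", "cy" (pixels), "k1" (the pictures are not rectified: a ray, as slopes to the right and down, at radius r is drawn at 1 + k1 r^2 times it, then the intrinsics apply), "eye" and "rotation" of the camera in the world. Camera axes: x right, y up, looking along -z (the intrinsics and any distortion apply to the point x, -y, -z); pixel columns grow to the right and rows downward; lengths in m; the calibration is good to about 2 mm. A picture is of the moment at which its call begins. There is no depth.
- robot.hand_in(): hands the job in, once; it reports no verdict.
The state is a dict: "time": time; "q": joint angles; "joint_velocities": joint speeds; "joint_torque": joint torques, N m; "position": TCP position; "tool_rot": TCP orientation; "ft_force": force on the tool from outside, world axes, zero at the start; "moment": the same for the moment, N m; "grip_width": finger opening in m.
Only numpy, scipy, OpenCV 4.12 (cv2) and the standard library are available. Lean on these libraries where they do the work, as an engineer would, in place of code of your own. Each camera call takes 0.05 s, during which the arm holds its last target. There are 200 camera calls.

## Working session

There is one attempt and no reset: what is moved stays moved. The work goes in short steps, Python scripts to look and compute and a tool call to move; the robot and the scene stay as the last step left them, time stands still between calls to the robot, and variables do not carry over. Pictures are saved under pics/ and viewed, about 8 in all and at most 12, crops included, and the job is handed in when it is done.

Besides the shell and the picture viewer there is one more tool, called after "Call:" as name([rows], argument=value, ...), one row to a line, values as JSON. carry_out: Moves the arm, as the interface text tells. Its arguments: {"type":"object","properties":{"steps":{"type":"array"},"squeeze":{"type":"number"}},"required":["steps"]}

```bash
mkdir -p pics
cat > h.py <<'E'
import numpy as np, cv2
from rig import robot, cams
def shot(n,f,crop=None,s=1):
    c=cams.camera(n); p=c["pixels"][:,:,::-1]
    np.savez('pics/'+f+'.npz',**{k:np.asarray(v) for k,v in c.items()})
    if crop: p=p[crop[1]:crop[3],crop[0]:crop[2]]
    if s!=1: p=cv2.resize(p,None,fx=s,fy=s,interpolation=cv2.INTER_CUBIC)
    cv2.imwrite('pics/'+f+'.png',p); return c
def load(f): return dict(np.load('pics/'+f+'.npz'))
def ray(c,u,v):
    K=np.array([[c['fx'],0,c['cx']],[0,c['fy'],c['cy']],[0,0,1.]],float)
    a=cv2.undistortPoints(np.array([[[u,v]]],float),K,np.array([float(c['k1']),0,0,0]))[0,0]
    return np.array(c['eye']),np.array(c['rotation'])@np.array([a[0],-a[1],-1])
def onz(c,u,v,z):
    e,d=ray(c,u,v); return e+d*(z-e[2])/d[2]
E
python3 - <<'E'
from h import *
c=shot('top','top1',s=1.5);c2=shot('scene','sc1',s=1.5)
for k in (c,c2): print(k['eye'],k['rotation'],k['fx'],k['k1'])
print(robot.get_obs(),robot.tip_extent)
E
```

```text
[0.3365496  0.01314291 1.52632151] [ 0.04026244 -0.04680733 -0.70158241  0.70990854] 437.5812647757743 -0.058821706048329155
[ 1.29216433 -0.81000655  0.79090948] [0.44172846 0.18415512 0.32216889 0.81680479] 487.3659386527948 -0.1379242925511208
{'time': 0.1, 'q': array([ 1.01353091e+00,  5.28398616e-01,  1.43378295e+00,  1.79852181e-05,
        1.18140903e+00, -1.78490580e-01]), 'joint_velocities': array([ 0.0012675 , -0.00134356, -0.00257899,  0.00083292,  0.00204208,
       -0.00025117]), 'joint_torque': array([-3.59914270e-05, -4.40986705e+01, -1.77150947e+01,  6.34800503e-02,
        5.34526678e-02, -3.74446722e-05]), 'position': array([0.23074124, 0.58017548, 0.24365104]), 'tool_rot': array([ 8.27583052e-01,  5.61342403e-01, -9.16528666e-04,  3.97475919e-04]), 'ft_force': array([ 0.68772279, -0.3366375 , -0.0644739 ]), 'moment': array([-0.04489305, -0.02142964, -0.016195  ]), 'grip_width': 0.08705348574448862} 0.022
```

View pics/top1.png

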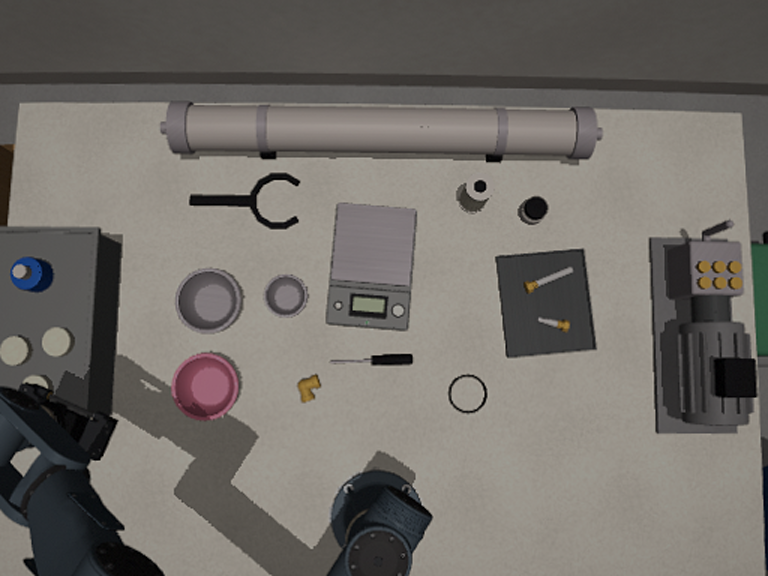

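View pics/sc1.png

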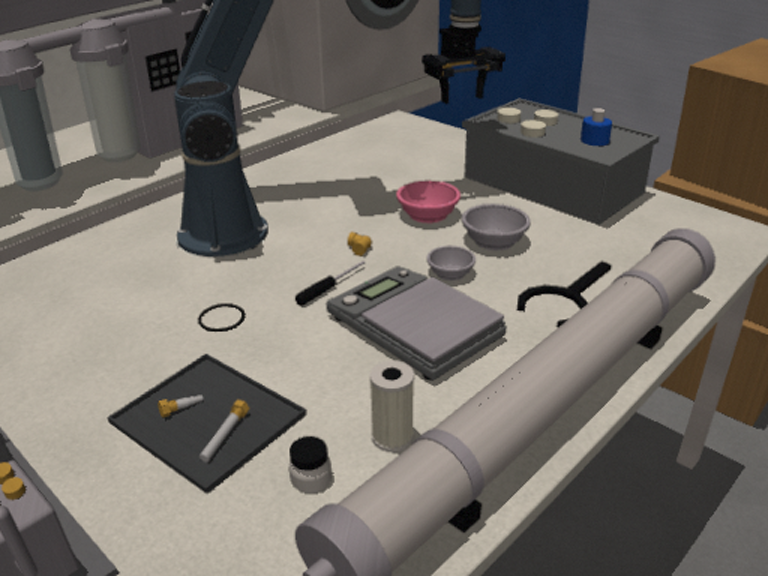

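The top view shows the large steel bowl at about (208,300) and the small one, a look-alike, at (286,296). The pan is at (374,245), the tare key at (398,311), and the worn anode at (554,323) with its head on the right. All positions are in 1.5x pixels.

```bash
sed -i 's/^    return np.array(c\[.eye.\]),.*/    from scipy.spatial.transform import Rotation as R\n    return np.array(c["eye"]),R.from_quat(c["rotation"]).as_matrix()@np.array([a[0],-a[1],-1])/' h.py
python3 - <<'E'
from h import *
p=load('top1')['pixels'][:,:,::-1]
a=cv2.resize(p[125:225,110:290],None,fx=4.4,fy=4.4,interpolation=cv2.INTER_CUBIC)[:, :792]
b=cv2.resize(p[160:240,325:405],None,fx=2,fy=2)
cc=np.zeros((600,792,3),np.uint8); cc[:440]=a; 
b=cv2.resize(p[205:230,340:400],None,fx=6.4,fy=6.4,interpolation=cv2.INTER_CUBIC)
cc[440:,:384]=b[:160]
cv2.imwrite('pics/crop1.png',cc)
E
```

```text
(no output)
```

View pics/crop1.png

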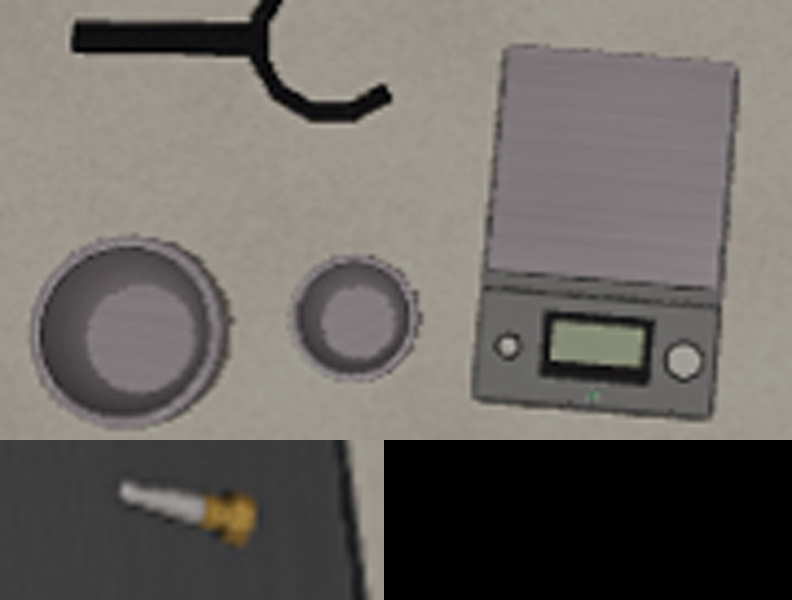

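The crop shows the large bowl's rim centred at (127,332), pan corners at (505,45), (738,63), (717,288) and (487,270), and the tare key at (684,361). The worn anode's tip is at (125,489) and its head end at (254,517).

Run:
```python
from h import *
c=load('top1')
A=lambda u,v:(110+u/4.4-.5,125+v/4.4-.5)
B=lambda u,v:(340+u/6.4-.5,205+(v-440)/6.4-.5)
P=lambda n,uv,z:print(n,onz(c,*uv,z).round(4))
P('bowl rim',A(127,332),.055);P('L',A(32,332),.052);P('R',A(219,332),.052)
P('small',A(354,318),.04)
C=[onz(c,*A(*k),.055) for k in((505,45),(738,63),(717,288),(487,270))]
m=np.mean(C,0);x=C[0]+C[1]-C[2]-C[3];yaw=np.arctan2(x[1],x[0]);print('pan',m,yaw,[np.linalg.norm(C[i]-C[i-1]) for i in range(4)])
R=np.array([[np.cos(yaw),-np.sin(yaw)],[np.sin(yaw),np.cos(yaw)]])
P('tare',A(684,361),.049);print(m[:2]+R@[-.147,-.068])
P('power',A(508,345),.049);print(m[:2]+R@[-.147,.068])
t=onz(c,*B(125,489),.01);h=onz(c,*B(254,517),.013);d=(t-h)/np.linalg.norm(t-h)
print(t,h,np.linalg.norm(t-h),'mid',h+d*.032,'ang',np.degrees(np.arctan2(d[1],d[0])))
from scipy.spatial.transform import Rotation as Q
print(Q.from_quat(robot.get_obs()['tool_rot']).as_matrix().round(3))
```

```text
bowl rim [0.4813 0.3872 0.055 ]
L [0.4806 0.4617 0.052 ]
R [0.4825 0.3168 0.052 ]
small [0.4959 0.2146 0.04  ]
pan [0.61578269 0.0159091  0.055     ] -0.0726444948828919 [np.float64(0.17815864397086875), np.float64(0.182925258905702), np.float64(0.17835025458762668), np.float64(0.17779382985127593)]
tare [ 0.4648 -0.0415  0.049 ]
[ 0.46423491 -0.0412422 ]
power [0.4755 0.0941 0.049 ]
[0.47410587 0.09439911]
[ 0.45229944 -0.37185418  0.01      ] [ 0.43751631 -0.44183448  0.013     ] 0.0715875951886101 mid [ 0.44412444 -0.41055295  0.01165899] ang 78.0718038128384
[[ 0.37   0.929 -0.001]
 [ 0.929 -0.37  -0.002]
 [-0.002 -0.    -1.   ]]
```

Call:
carry_out([
  [[2.8, -3.2, 0], 0, 0],
  [[2.8, -3.2, 0], 0, 0],
  [[2.8, -3.2, 0], 0, 0],
  [[2.8, -3.2, 0], 0, 0],
  [[2.8, -3.2, 0], 0, 0],
  [[2.8, -3.2, 0], 0, 0],
  [[2.8, -3.2, 0], 0, 0],
  [[2.8, -3.2, 0], 0, 0],
  [[0, 0, -3], 0, 0],
  [[0, 0, 0], 0, 0],
], squeeze=45)

```text
time: 1.1
position: [0.46, 0.313, 0.2096]
tool_rot: [0.826, 0.563, -0.002, 0.0]
ft_force: [-1.0, -0.8, 0.0]
grip_width: 0.0869
```

Call:
carry_out([
  [[-0.4, 0.95, -4], 0, 0],
  [[0, 0, -4], 0, 0],
  [[0, 0, -2], 0, 0],
  [[0, 0, 0], 0, 0],
])

```text
time: 1.5
position: [0.4576, 0.325, 0.1103]
tool_rot: [0.826, 0.564, 0.001, 0.001]
ft_force: [-0.4, -0.0, 0.7]
grip_width: 0.0869
```

Run:
```python
from h import *
shot('wrist','w1',s=1.5); print(robot.get_obs()['position'])
```

```text
[0.45831648 0.32541317 0.11156466]
```

View pics/w1.png

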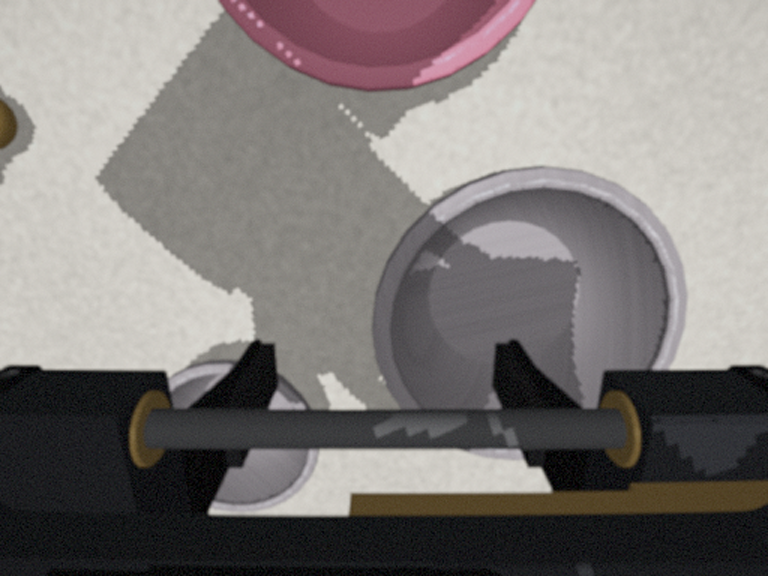

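The wrist view shows the fingers at x≈265 and 510 straddling the large bowl's left rim at x≈385, so the pinch is centred. I'll descend.

Call:
carry_out([
  [[-0.2, -0.3, -2], 0, 0],
  [[0, 0, -2], 0, 0],
  [[0, 0, -0.4], 0, 0],
  [[0, 0, 0], 0, 0],
])

```text
time: 1.95
position: [0.4602, 0.3265, 0.0739]
tool_rot: [0.825, 0.565, 0.008, 0.002]
ft_force: [-0.6, 0.5, 0.3]
grip_width: 0.0872
```

Run:
```python
from h import *
for i in range(2):
  o=robot.get_obs(); print(o['position'],o['tool_rot'],o['ft_force'],o['moment'],o['q'],o['joint_velocities'].round(3)); cams.camera('top')
```

```text
[0.46020511 0.32648939 0.07386558] [0.8249846  0.56508769 0.00841319 0.00234984] [-0.56058804  0.46573942  0.28066184] [ 0.01583104 -0.04776332  0.02222933] [ 0.41984383  0.69245588  1.72780349 -0.0024701   0.70393749 -0.77941847] [ 0.006 -0.018 -0.013 -0.     0.012 -0.001]
[0.46050984 0.32660282 0.07423486] [0.82500776 0.56504617 0.00889642 0.00242443] [-0.77684838  0.23449448  0.13083867] [-0.02272279 -0.03756374 -0.00439621] [ 0.41979271  0.691869    1.72755809 -0.00242875  0.70379213 -0.77940673] [-0.001 -0.008 -0.001 -0.    -0.006 -0.   ]
```

Call:
carry_out([
  [[-0.45, -0.4, -0.65], 0, 0],
  [[0, 0, 0], 0, 0],
])

```text
time: 2.25
position: [0.4568, 0.3229, 0.0696]
tool_rot: [0.825, 0.565, 0.011, 0.003]
ft_force: [-0.8, -0.2, 0.0]
grip_width: 0.0871
```

Call:
carry_out([
  [[-0.1, -0.1, -0.35], 0, 0.3],
  [[0, 0, 0], 0, 0.6],
  [[0, 0, 0], 0, 1],
  [[0, 0, 0], 0, 1],
  [[0, 0, 0], 0, 1],
  [[0, 0, 0], 0, 1],
  [[0, 0, 0], 0, 1],
])

```text
time: 2.95
position: [0.4562, 0.3218, 0.0665]
tool_rot: [0.825, 0.565, 0.012, 0.003]
ft_force: [0.4, -0.7, 0.2]
grip_width: 0.0391
```

Call:
carry_out([
  [[0, 0, 0], 0, 1],
  [[0, 0, 0], 0, 1],
  [[0, 0, 0], 0, 1],
  [[0, 0, 0], 0, 1],
  [[0, 0, 0], 0, 1],
  [[0, 0, 0], 0, 1],
  [[0, 0, 0], 0, 1],
])

```text
time: 3.65
position: [0.456, 0.3222, 0.0667]
tool_rot: [0.825, 0.565, 0.012, 0.003]
ft_force: [-0.6, 0.3, 0.2]
grip_width: 0.0088
```

Gripped at 8.8 mm, which matches the 9 mm rim. I'll lift.

Call:
carry_out([
  [[0, 0, 0], 0, 1],
  [[0, 0, 0], 0, 1],
  [[0, 0, 1], 0, 1],
  [[0, 0, 2], 0, 1],
  [[0, 0, 3], 0, 1],
  [[0, 0, 3], 0, 1],
  [[0, 0, 3], 0, 1],
  [[0, 0, 0], 0, 1],
])

```text
time: 4.45
position: [0.4537, 0.3202, 0.1913]
tool_rot: [0.825, 0.565, 0.008, 0.003]
ft_force: [1.2, -0.2, -0.4]
grip_width: 0.0088
```

Run:
```python
from h import *
shot('scene','sc2',crop=(200,20,400,170),s=4); o=robot.get_obs(); print(o['position'],o['tool_rot'],o['ft_force'],o['grip_width'])
```

```text
[0.452449   0.31955523 0.18940348] [0.82503683 0.56503967 0.00617704 0.00249885] [-1.29846156 -0.77665557 -1.32034597] 0.00891821415563306
```

View pics/sc2.png

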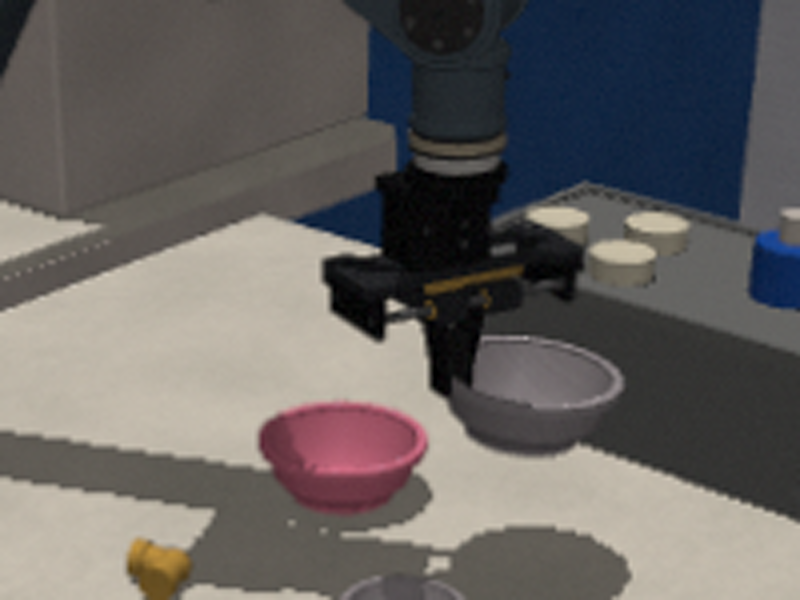

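The bowl is held nearly level, clear of everything. I'll carry it over the pan.

Call:
carry_out([
  [[0.7, -1.8, 0], 0, 1],
  [[1.3, -3.5, 0], 0, 1],
  [[1.5, -4, 0], 0, 1],
  [[1.5, -4, 0], 0, 1],
  [[1.5, -4, 0], 0, 1],
  [[1.5, -4, 0], 0, 1],
  [[1.5, -4, 0], 0, 1],
  [[1.5, -4, 0], 0, 1],
  [[1.4, -3.8, 0], 0, 1],
  [[0.7, -1.8, 0], 0, 1],
])

```text
time: 5.5
position: [0.5746, -0.0418, 0.1769]
tool_rot: [0.823, 0.568, -0.005, -0.005]
ft_force: [0.5, -0.0, -0.5]
grip_width: 0.009
```

Call:
carry_out([
  [[0, 0, 0], 0, 1],
  [[0, 0, 0], 0, 1],
])

```text
time: 5.7
position: [0.5736, -0.0446, 0.174]
tool_rot: [0.824, 0.566, -0.007, -0.007]
ft_force: [-0.0, 0.1, -1.3]
grip_width: 0.0087
```

Call:
carry_out([
  [[0.8, -0.3, -1], 0, 1],
  [[0.9, -0.2, -1.5], 0, 1],
  [[0, 0, -1], 0, 1],
  [[0, 0, 0], 0, 1],
])

```text
time: 6.1
position: [0.5884, -0.0445, 0.1347]
tool_rot: [0.823, 0.568, -0.009, -0.009]
ft_force: [-0.8, -0.1, -0.7]
grip_width: 0.0088
```

Call:
carry_out([
  [[0.2, -0.45, -0.3], 0, 1],
  [[0, 0, 0], 0, 1],
])

```text
time: 6.3
position: [0.5897, -0.0476, 0.1311]
tool_rot: [0.822, 0.569, -0.009, -0.01]
ft_force: [0.4, -0.0, -1.1]
grip_width: 0.009
```

Run:
```python
from h import *
a=shot('scene','sc3')['pixels'];b=shot('top','top3')['pixels']; o=robot.get_obs(); print(o['position'],o['tool_rot'],o['ft_force'],o['grip_width'])
a=cv2.resize(a[130:280,210:345],(540,600),interpolation=cv2.INTER_CUBIC)[:,:540]
b=cv2.resize(b[120:230,205:290],(260,336),interpolation=cv2.INTER_CUBIC)
m=np.zeros((600,800,3),np.uint8);m[:,:540]=a;m[:336,540:]=b
cv2.imwrite('pics/m3.png',m[:,:,::-1])
```

```text
[ 0.5898729  -0.04742819  0.13169745] [ 0.82232585  0.5688649  -0.00890139 -0.00967952] [-0.08914763  0.68284815 -1.83265466] 0.008796330374568328
```

View pics/m3.png

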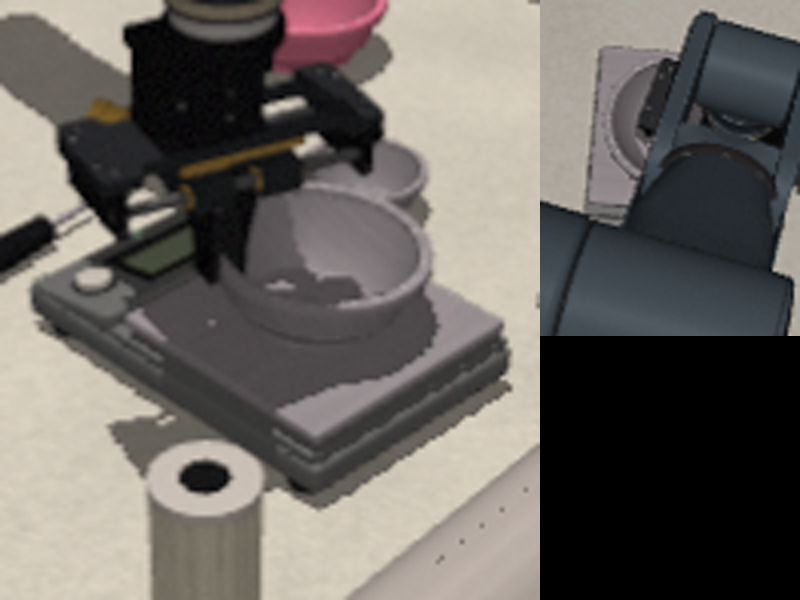

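The bowl hovers over the pan, about centred and nearly level. I'll lower it gently.

Call:
carry_out([
  [[0.05, -0.2, -0.35], 0, 1],
  [[0, 0, -0.2], 0, 1],
  [[0, 0, -0.1], 0, 1],
])

```text
time: 6.7
position: [0.5904, -0.0499, 0.1266]
tool_rot: [0.822, 0.569, -0.009, -0.009]
ft_force: [-2.0, -0.7, 1.5]
grip_width: 0.0093
```

Call:
carry_out([
  [[0, 0, -0.2], 0, 1],
  [[0, 0, -0.1], 0, 1],
])

```text
time: 6.9
position: [0.5902, -0.0505, 0.1243]
tool_rot: [0.822, 0.569, -0.009, -0.009]
ft_force: [-1.9, -1.4, 2.9]
grip_width: 0.0092
```

Call:
carry_out([
  [[0, 0, -0.15], 0, 1],
  [[0, 0, -0.1], 0, 1],
])

```text
time: 7.1
position: [0.5897, -0.0509, 0.1225]
tool_rot: [0.822, 0.569, -0.009, -0.009]
ft_force: [-4.1, -1.5, 6.2]
grip_width: 0.0089
```

Call:
carry_out([
  [[0, 0, 0], 0, 0.85],
  [[0, 0, 0], 0, 0.75],
  [[0, 0, 0], 0, 0.65],
  [[0, 0, 0], 0, 0.65],
  [[0, 0, 0], 0, 0.65],
  [[0, 0, 0], 0, 0.65],
])

```text
time: 7.7
position: [0.5915, -0.0502, 0.1214]
tool_rot: [0.822, 0.569, -0.007, -0.008]
ft_force: [-0.6, -0.3, 0.5]
grip_width: 0.0301
```

Call:
carry_out([
  [[0, 0, 2], 0, 0.65],
  [[0, 0, 3], 0, 0.8],
  [[0, 0, 2], 0, 1],
  [[-3, 0.2, 0], 6, 1],
  [[-4, 0.3, 0], 6, 1],
  [[-4, 0.3, 0], 4, 1],
  [[-1.6, 0.1, 0], 0, 1],
  [[0, 0, 0], 0, 1],
])

```text
time: 8.5
position: [0.4621, -0.0405, 0.1935]
tool_rot: [0.731, 0.682, -0.008, -0.006]
ft_force: [0.2, -0.5, 0.2]
grip_width: 0.0006
```

Run:
```python
from h import *
a=shot('scene','sc4')['pixels'];b=shot('wrist','w4')['pixels']; o=robot.get_obs(); print(o['position'],o['tool_rot'],o['ft_force'],o['grip_width'])
a=cv2.resize(a[130:280,210:345],(540,600),interpolation=cv2.INTER_CUBIC)
b=cv2.resize(b,(260,195),interpolation=cv2.INTER_AREA)
m=np.zeros((600,800,3),np.uint8);m[:,:540]=a;m[:195,540:]=b
cv2.imwrite('pics/m4.png',m[:,:,::-1])
```

```text
[ 0.4652094  -0.04127462  0.19369848] [ 0.73128245  0.68202834 -0.00672963 -0.00424653] [-0.29110025  0.49629633  0.1542089 ] 0.000214712360289025
```

View pics/m4.png

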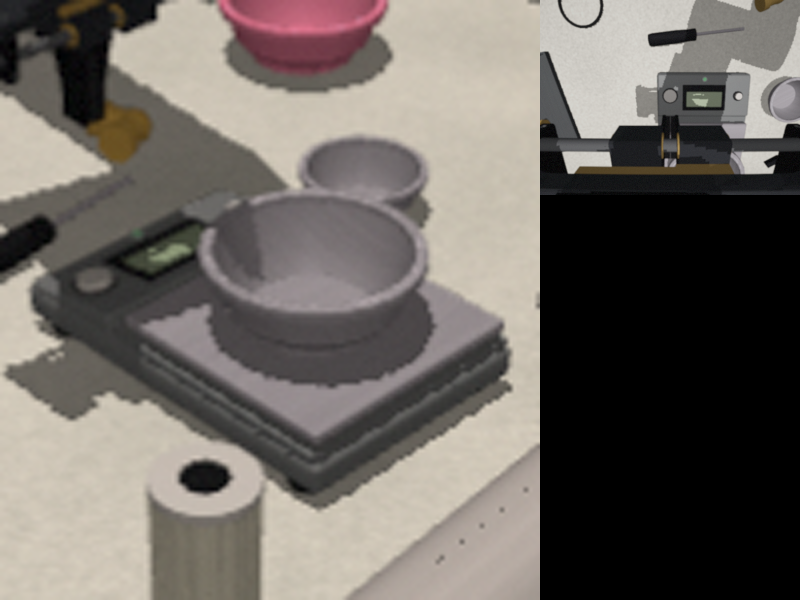

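The bowl stands upright on the pan, its rim centred at crop (313,251), and the closed fingers are above the tare key.

Run:
```python
from h import *
c=load('sc4')
A=lambda u,v:(210+u/4-.5,130+v/4-.5)
for n,uv,z in (('rim',(313,249),.11),('L',(198,250),.106),('R',(428,250),.106),('cR',(505,323),.055),('cB',(318,437),.055),('cL',(137,318),.055),('tare',(95,278),.049)): print(n,onz(c,*A(*uv),z))
C=load('top1');D=lambda u,v:(110+u/4.4-.5,125+v/4.4-.5)
```

```text
rim [0.61483511 0.01320829 0.11      ]
L [ 0.55608121 -0.03309505  0.106     ]
R [0.66717991 0.06733659 0.106     ]
cR [0.71306329 0.09552925 0.055     ]
cB [ 0.69982581 -0.0805951   0.055     ]
cL [ 0.52844506 -0.06371605  0.055     ]
tare [ 0.46648713 -0.04246936  0.049     ]
```

Call:
carry_out([
  [[0, 0, -4], 0, 1],
  [[0, 0, -4], 0, 1],
  [[0, 0, -2.5], 0, 1],
  [[0, 0, 0], 0, 1],
  [[0, 0, 0], 0, 1],
])

```text
time: 9.1
position: [0.4785, -0.0448, 0.0869]
tool_rot: [0.731, 0.682, -0.002, 0.005]
ft_force: [0.4, -0.7, 1.0]
grip_width: 0.0006
```

Call:
carry_out([
  [[-1.4, 0.35, 0], 0, 1],
  [[0, 0, 0], 0, 1],
  [[0, 0, 0], 0, 1],
])

```text
time: 9.4
position: [0.4697, -0.0427, 0.0897]
tool_rot: [0.731, 0.682, 0.001, 0.009]
ft_force: [0.4, -0.6, -0.1]
grip_width: 0.0001
```

Call:
carry_out([
  [[-0.7, 0.1, -1], 0, 1],
  [[-0.1, 0, -0.3], 0, 1],
  [[0, 0, 0], 0, 1],
])

```text
time: 9.7
position: [0.4666, -0.0432, 0.0793]
tool_rot: [0.731, 0.682, 0.003, 0.013]
ft_force: [0.0, -0.3, -0.1]
grip_width: 0.0002
```

Call:
carry_out([
  [[-0.3, 0.15, -0.7], 0, 1],
  [[-0.1, 0, -0.3], 0, 1],
  [[0, 0, 0], 0, 1],
])

```text
time: 10.0
position: [0.4648, -0.0422, 0.0699]
tool_rot: [0.731, 0.682, 0.004, 0.015]
ft_force: [0.7, -0.2, 3.4]
grip_width: 0.0002
```

Call:
carry_out([
  [[0, 0, -0.25], 0, 1],
  [[0, 0, -0.1], 0, 1],
])

```text
time: 10.2
position: [0.4651, -0.0422, 0.0676]
tool_rot: [0.731, 0.682, 0.005, 0.016]
ft_force: [-3.0, 0.2, 20.0]
grip_width: 0.0003
```

The key bottomed out at 20 N, so it is pressed. I'll lift straight off and check the display with the wrist camera.

Call:
carry_out([
  [[0, 0, 1], 0, 1],
  [[0, 0, 3], 0, 1],
  [[0, 0, 4], 0, 1],
  [[0, 0, 4], 0, 1],
  [[0, 0, 0], 0, 1],
])

```text
time: 10.7
position: [0.4641, -0.0422, 0.1909]
tool_rot: [0.731, 0.682, 0.004, 0.015]
ft_force: [1.1, -0.8, -0.1]
grip_width: 0.0002
```

Run:
```python
from h import *
c=shot('wrist','w5',s=1.5); print(robot.get_obs()['position'],robot.get_obs()['tool_rot'],robot.get_obs()['q'])
```

```text
[ 0.46267583 -0.0418143   0.18902949] [0.7313194  0.68190902 0.00273404 0.01282792] [-0.32679025  0.39465933  1.89861876 -0.01000792  0.8231539  -1.8209773 ]
```

View pics/w5.png

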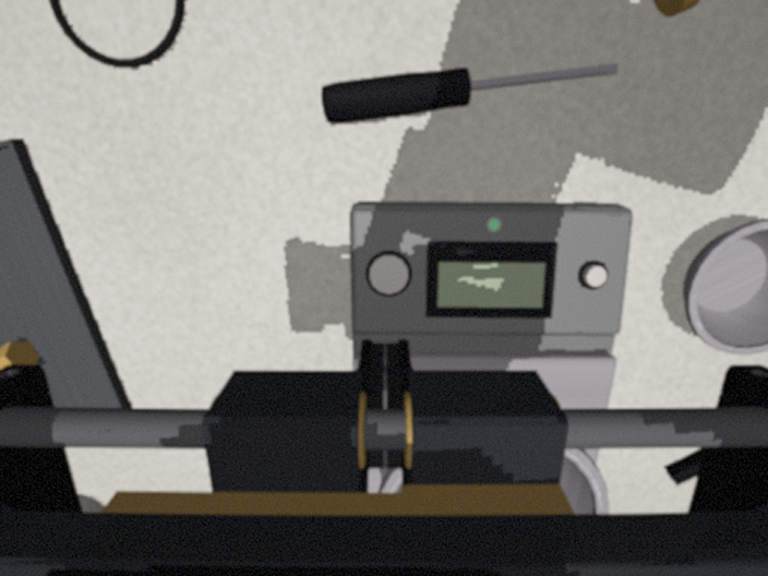

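The wrist view shows the tare key (388,273) back up, the power LED green, and no digits on the display. Next I'll move to the worn anode, turning the jaws across it.

Call:
carry_out([
  [[-0.2, -3.5, 0], -8, 0.9],
  [[-0.2, -4, 0], -8, 0.8],
  [[-0.2, -4, 0], -8, 0.7],
  [[-0.2, -4, 0], -8, 0.6],
  [[-0.2, -4, 0], -8, 0.4],
  [[-0.2, -4, 0], -8, 0.4],
  [[-0.2, -4, 0], -8, 0.4],
  [[-0.2, -4, 0], -8, 0.4],
  [[-0.2, -3, 0], -8, 0.4],
  [[0, 0, 0], -8, 0.4],
])

```text
time: 11.75
position: [0.434, -0.3947, 0.1735]
tool_rot: [1.0, 0.026, -0.008, -0.001]
ft_force: [0.3, 0.8, 0.1]
grip_width: 0.0517
```

Call:
carry_out([
  [[0, 0, 0], -8, 0.4],
  [[0, 0, 0], -8, 0.4],
  [[0, 0, 0], 0, 0.4],
])

```text
time: 12.05
position: [0.4308, -0.3945, 0.1665]
tool_rot: [0.992, -0.122, -0.012, -0.006]
ft_force: [0.7, 0.0, -0.0]
grip_width: 0.052
```

Call:
carry_out([
  [[1.2, -1.6, -3], 2, 0.4],
  [[0, 0, -2.5], 0, 0.4],
  [[0, 0, 0], 0, 0.4],
])

```text
time: 12.35
position: [0.4418, -0.4093, 0.107]
tool_rot: [0.995, -0.099, -0.014, -0.008]
ft_force: [0.1, 0.8, -0.5]
grip_width: 0.0523
```

Run:
```python
from h import *
c=shot('wrist','w6',s=1.5); o=robot.get_obs();print(o['position'],o['tool_rot'],o['grip_width'])
```

```text
[ 0.44262018 -0.41039438  0.10849374] [ 0.99499567 -0.09892482 -0.01246201 -0.00649617] 0.05224885545052802
```

View pics/w6.png

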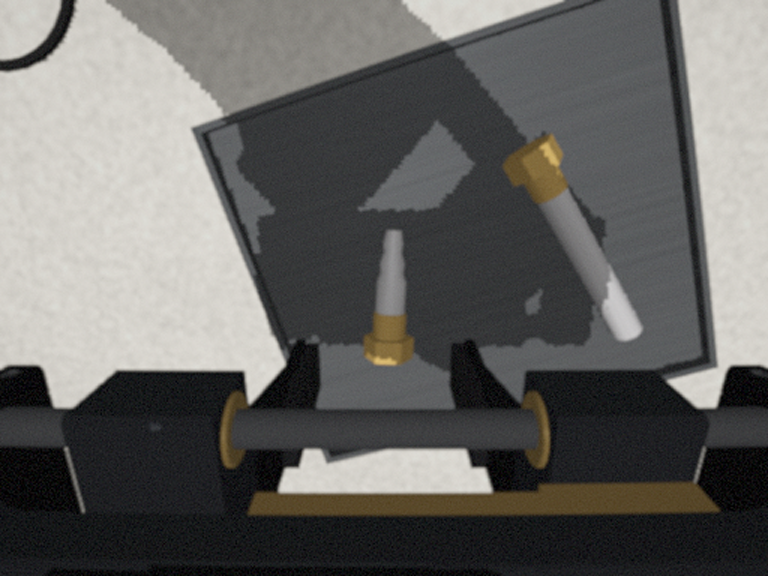

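The worn anode lies between the fingers, tip at (393,232) and head at (388,362). I'll compute its pose from this view.

Run:
```python
from h import *
c=load('w6')
f=lambda u,v,z:onz(c,u/1.5-.17,v/1.5-.17,z)
t=f(394,231,.011);h=f(388,362,.014);s=f(389,341,.014);j=f(390,316,.014)
d=(t-h)/np.linalg.norm(t-h)
print(t,h,np.linalg.norm(t-h),s,j,'mid',h+d*.032,'ang',np.degrees(np.arctan2(d[1],d[0])))
o=robot.get_obs();from scipy.spatial.transform import Rotation as Q
print(Q.from_quat(o['tool_rot']).as_matrix().round(3))
```

```text
[ 0.45115875 -0.36881674  0.011     ] [ 0.43344724 -0.44213292  0.014     ] 0.0754848268287485 [ 0.43655358 -0.42936405  0.014     ] [ 0.44002576 -0.41464622  0.014     ] mid [ 0.44095562 -0.41105226  0.01272822] ang 76.41885609308119
[[ 0.98  -0.197 -0.024]
 [-0.197 -0.98   0.015]
 [-0.026 -0.01  -1.   ]]
```

Call:
carry_out([
  [[0, 0, -3], -1, 0.4],
  [[0, 0, -2.5], 0, 0.4],
  [[0, 0, 0], 0, 0.4],
])

```text
time: 12.7
position: [0.444, -0.4114, 0.055]
tool_rot: [0.994, -0.105, -0.011, -0.005]
ft_force: [-1.6, -0.0, -0.1]
grip_width: 0.0523
```

Call:
carry_out([
  [[-0.1, 0.1, -1.7], 0, 0.4],
  [[0, 0, -0.6], 0, 0.4],
  [[0, 0, 0], 0, 0.4],
])

```text
time: 13.0
position: [0.4446, -0.4119, 0.0358]
tool_rot: [0.995, -0.104, -0.009, -0.003]
ft_force: [0.5, 0.1, -0.8]
grip_width: 0.0526
```

Call:
carry_out([
  [[-0.2, 0.15, -0.8], 0, 0.4],
  [[0, 0, 0], 0, 0.4],
])

```text
time: 13.2
position: [0.4435, -0.4114, 0.0299]
tool_rot: [0.995, -0.103, -0.008, -0.001]
ft_force: [0.1, 0.1, -0.2]
grip_width: 0.0521
```

Call:
carry_out([
  [[-0.05, 0.1, -0.25], -0.5, 0.5],
  [[0, 0, 0], 0, 0.7],
  [[0, 0, 0], 0, 1],
  [[0, 0, 0], 0, 1],
  [[0, 0, 0], 0, 1],
  [[0, 0, 0], 0, 1],
  [[0, 0, 0], 0, 1],
  [[0, 0, 0], 0, 1],
], squeeze=25)

```text
time: 14.0
position: [0.4436, -0.4111, 0.029]
tool_rot: [0.994, -0.108, -0.007, -0.0]
ft_force: [-0.3, 0.5, 1.0]
grip_width: 0.0161
```

Gripped at 16.1 mm, as expected. I'll lift and carry it to the bowl.

Call:
carry_out([
  [[0, 0, 1], 0, 1],
  [[0, 0, 3], 0, 1],
  [[0, 0, 4], 0, 1],
  [[0, 0, 4], 0, 1],
  [[0, 0, 4], 0, 1],
  [[0, 0, 1], 0, 1],
])

```text
time: 14.6
position: [0.4413, -0.4082, 0.2038]
tool_rot: [0.994, -0.108, -0.009, -0.003]
ft_force: [0.2, -1.0, -1.2]
grip_width: 0.0157
```

Call:
carry_out([
  [[0.8, 2, 0], 0, 1],
  [[1.5, 3.7, 0], 0, 1],
  [[1.7, 4.2, 0], 0, 1],
  [[1.7, 4.2, 0], 0, 1],
  [[1.7, 4.2, 0], 0, 1],
  [[1.7, 4.2, 0], 0, 1],
  [[1.7, 4.2, 0], 0, 1],
  [[1.7, 4.2, 0], 0, 1],
  [[1.5, 3.7, 0], 0, 1],
  [[1.4, 3, 0], 0, 1],
])

```text
time: 15.6
position: [0.5937, -0.0231, 0.2026]
tool_rot: [0.993, -0.114, -0.01, -0.001]
ft_force: [0.6, -0.9, -1.2]
grip_width: 0.0157
```

Call:
carry_out([
  [[0, 0, 0], 0, 1],
  [[0, 0, 0], 0, 1],
])

```text
time: 15.8
position: [0.5937, -0.018, 0.2011]
tool_rot: [0.994, -0.11, -0.012, -0.001]
ft_force: [-0.1, 0.1, -1.0]
grip_width: 0.0161
```

Call:
carry_out([
  [[1.5, 2, 0], 0, 1],
  [[0.6, 0.8, -1], 0, 1],
  [[0, 0, -3], 0, 1],
  [[0, 0, 0], 0, 1],
])

```text
time: 16.2
position: [0.6127, 0.0069, 0.158]
tool_rot: [0.994, -0.112, -0.014, -0.0]
ft_force: [-1.1, -0.6, -1.0]
grip_width: 0.0159
```

Run:
```python
from h import *
a=shot('scene','sc7')['pixels'];b=shot('wrist','w7')['pixels']; o=robot.get_obs(); print(o['position'],o['tool_rot'],o['ft_force'],o['grip_width'])
a=cv2.resize(a[110:260,235:345],(440,600),interpolation=cv2.INTER_CUBIC)
b=cv2.resize(b,(360,270),interpolation=cv2.INTER_AREA)
m=np.zeros((600,800,3),np.uint8);m[:,:440]=a;m[:270,440:]=b
cv2.imwrite('pics/m7.png',m[:,:,::-1])
```

```text
[0.61570419 0.00642567 0.16160432] [ 9.93649191e-01 -1.12114278e-01 -9.57267797e-03 -1.96596553e-04] [ 0.09400671 -0.27265487 -1.36634569] 0.016167230313714268
```

View pics/m7.png

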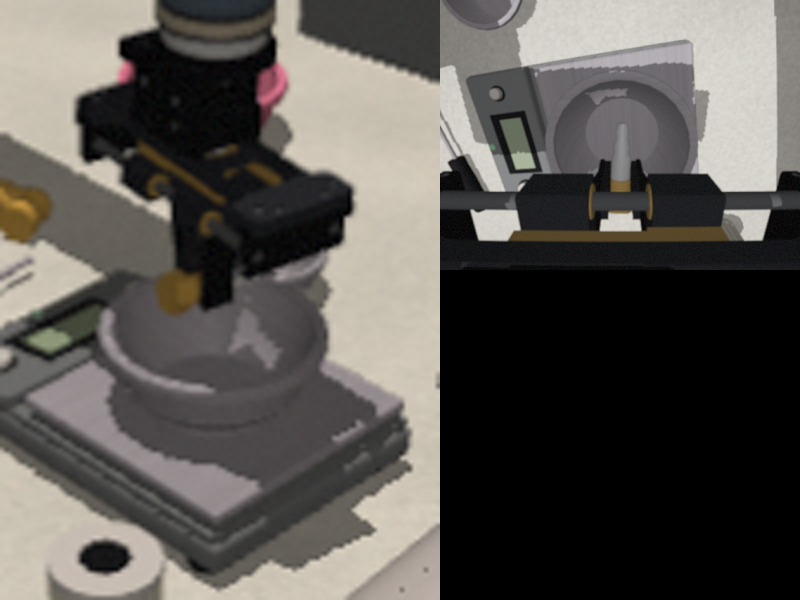

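The anode is above the bowl, aligned left-right. I'll lower it gently.

Call:
carry_out([
  [[-0.2, 0.5, -2.5], 0, 1],
  [[0, 0, -2], 0, 1],
  [[0, 0, 0], 0, 1],
])

```text
time: 16.6
position: [0.6163, 0.0084, 0.12]
tool_rot: [0.994, -0.114, -0.005, 0.0]
ft_force: [-0.5, 0.1, -0.3]
grip_width: 0.016
```

Call:
carry_out([
  [[-0.2, 0.3, -1.5], 0, 1],
  [[0, 0, -0.6], 0, 1],
  [[0, 0, 0], 0, 1],
])

```text
time: 16.9
position: [0.617, 0.0092, 0.1032]
tool_rot: [0.993, -0.115, -0.002, 0.001]
ft_force: [0.5, 0.0, -1.3]
grip_width: 0.0158
```

Call:
carry_out([
  [[-0.3, 0.2, -1], 0, 1],
  [[0, 0, -0.3], 0, 1],
  [[0, 0, 0], 0, 1],
])

```text
time: 17.2
position: [0.6157, 0.0105, 0.0922]
tool_rot: [0.993, -0.115, 0.001, 0.001]
ft_force: [0.7, -0.6, -1.6]
grip_width: 0.0161
```

Call:
carry_out([
  [[-0.1, 0, -0.5], 0, 1],
  [[0, 0, 0], 0, 1],
])

```text
time: 17.4
position: [0.6149, 0.0105, 0.0873]
tool_rot: [0.993, -0.115, 0.001, 0.001]
ft_force: [-0.1, 0.1, -1.9]
grip_width: 0.0158
```

Call:
carry_out([
  [[0, 0, -0.2], 0, 1],
  [[0, 0, 0], 0, 1],
])

```text
time: 17.6
position: [0.6152, 0.0105, 0.0853]
tool_rot: [0.993, -0.115, 0.001, 0.001]
ft_force: [-1.0, 0.6, -0.9]
grip_width: 0.0158
```

Call:
carry_out([
  [[0, 0, -0.1], 0, 1],
  [[0, 0, 0], 0, 1],
])

```text
time: 17.8
position: [0.6154, 0.0104, 0.0851]
tool_rot: [0.993, -0.115, 0.002, 0.001]
ft_force: [-1.0, -0.6, -0.6]
grip_width: 0.0159
```

Call:
carry_out([
  [[0, 0, -0.15], 0, 1],
  [[0, 0, 0], 0, 0.78],
  [[0, 0, 0], 0, 0.7],
  [[0, 0, 0], 0, 0.66],
  [[0, 0, 0], 0, 0.66],
  [[0, 0, 0], 0, 0.66],
])

```text
time: 18.4
position: [0.6162, 0.0103, 0.0849]
tool_rot: [0.993, -0.115, 0.003, 0.001]
ft_force: [0.0, -0.3, -0.4]
grip_width: 0.0293
```

Call:
carry_out([
  [[0, 0, 1], 0, 0.66],
  [[0, 0, 2], 0, 0.66],
  [[0, 0, 3], 0, 0.66],
  [[0, 0, 4], 0, 0.66],
  [[0, 0, 4], 0, 0.66],
  [[-4, 0, 2], 0, 0.66],
  [[-4.5, 0, 0], 0, 0.66],
  [[-4.5, 0, 0], 0, 0.66],
  [[-3, 0, 0], 0, 0.66],
  [[0, 0, 0], 0, 0.66],
])

```text
time: 19.4
position: [0.4508, 0.0105, 0.2559]
tool_rot: [0.993, -0.114, 0.006, 0.002]
ft_force: [0.9, -0.3, -0.2]
grip_width: 0.0295
```

Run:
```python
from h import *
a=shot('scene','sc8')['pixels'];b=shot('top','top8')['pixels']; o=robot.get_obs(); print(o['time'],o['position'],o['ft_force'],o['grip_width'])
a=cv2.resize(a[130:280,210:345],(540,600),interpolation=cv2.INTER_CUBIC)
b=cv2.resize(b[120:230,205:290],(260,336),interpolation=cv2.INTER_CUBIC)
m=np.zeros((600,800,3),np.uint8);m[:,:540]=a;m[:336,540:]=b
cv2.imwrite('pics/m8.png',m[:,:,::-1])
```

```text
19.5 [0.45578479 0.0095328  0.25645532] [ 0.35414231 -0.28236036 -0.40973321] 0.02961344454490215
```

View pics/m8.png

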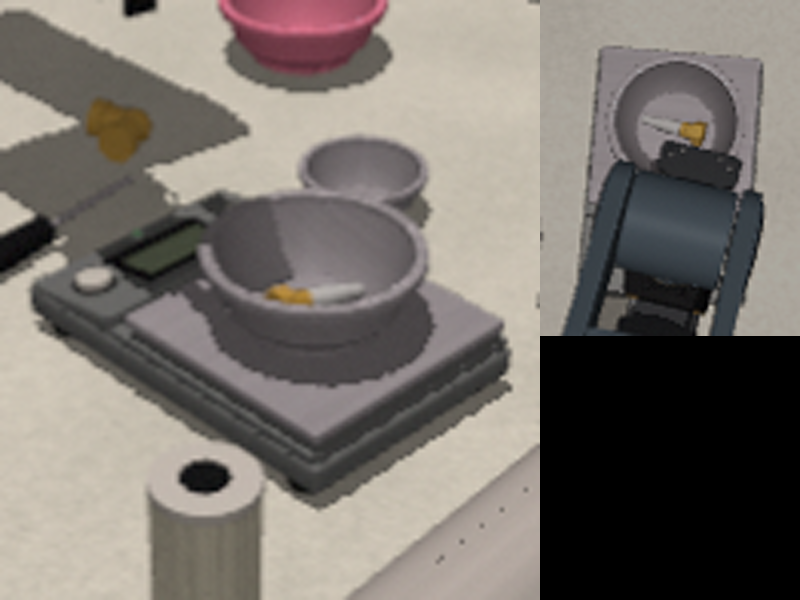

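The worn anode lies in the upright, centred bowl, and the gripper is clear and touching nothing. Handing in.

```bash
python3 -c "
from rig import robot
print(robot.hand_in())"
```

```text
the job is handed in; nothing more can be done
None
```

The job is handed in, at about 19.5 s of the 58 s allowed. The large steel bowl stands upright on the pan, tared, with the worn anode lying in it.

- **Bowl:** I placed it, let go, and measured its rim about 3–6 mm from the pan's centre, which is within what the cameras can tell.
- **Tare:** I pressed the large key once, straight down, with the bowl released. The force went from 3.4 N to 20 N, so the key was at its stop. No key was touched afterwards.
- **Anode:** I gripped it at 16 mm, lowered it to the bowl floor and released it with only a small opening.
- **Last pictures:** They show the bowl upright, the anode on the bowl floor, and the gripper clear and touching nothing.

**Not confirmed:** The display showed no readable digits, so the tare rests on the key force alone. I did not photograph the new anode, the jar or the spanner again at the end; the arm never went down near the jar or spanner, and the new anode stayed well outside the fingers when I picked up the worn one.

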